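# Pull-test three outrigger feet on the field tile and sort them by grip

### The arm

A 6-joint arm with a two-finger parallel gripper is mounted at the origin on the work surface. World frame = base frame: x ahead of the robot, y to its left, z up, the work surface at z = 0. Lengths are in m, angles in degrees, forces in N, time in s.
With the tool pointing down it reaches from about 0.4 to 0.825 m from the base axis. Payload 7 kg.
Tool frame: the origin (TCP) lies on the centre line of the jaws, within the pads' length; the fingertips stand 8 mm ahead of it and the grasp point (between the pads) lies 11 mm behind it; z points along the fingers, y is the line along which they close (so a half turn about z gives the same grasp; the last joint's range is limited). The gripper opens to 88 mm and grips with 3 to 60 N. Pads are 19 mm wide; open, the fingers measure 130 mm over their backs; the gripper's body (78 mm by 193 mm) begins 47 mm behind the grasp point.
Start: joints at [88.642, 20.546, 0.682, 0, -70.136, -16.507], TCP at [0.207, 0.642, 0.235] pointing down, gripper open.
Joint ranges: [-176.03, 176.03], [-82.01, 121.73], [-58.28, 71.71], [-173.87, 95.51], [-174.79, -0.11], [-173.66, 173.66]. Speed limits (degrees/s): [136.94, 136.94, 172.46, 180, 180, 180].

### API

Orientations are given as [roll, pitch, yaw] about the fixed x, y, z axes, in that order (R = Rz(yaw) Ry(pitch) Rx(roll)).
In Python, from plant import ctrl, vision gives the robot as it stands. The module is installed in compiled form; this text tells all that it offers.
- The arm moves only by the tool move_arm, never from a script. Its argument "moves" is one flat list of numbers, 7 for each row, row after row: the finger opening in cm, from 0 to 8.76, then the shift along the tool's x, y, z in cm, then the turn, a rotation vector about the tool's x, y, z in rad. A call has 1 to 8 rows; each row shifts and turns the commanded pose from where the row before left it, along the tool's axes as they then stand; what a row does not reach is not made up. A row lasts 1/10 s, in which the tool goes at most 50 mm and 8.59 degrees, less where a joint would pass 70% of its speed; a pose out of reach is approached as far as the arm can. A call with a gripper value outside its range is refused whole. The fingers move at their own pace and stop on an object; the grip force is fixed at half the most. Time passes only in rows, so rows that do not move let the fingers close. It gives the time, the measured TCP pose, the force, the opening and the grip force at its end, in the units of the state.
- ctrl.get_obs(): the state, without advancing time (a new reading comes with each control period).
- vision.snapshot(name): name is "scene" or "top" or "wrist"; returns (picture, depth): 420x560x3 uint8, red, green, blue; 420x560 float32, m along the optical axis (not along the pixel's ray), 0 where there is no reading.
- vision.camera_model(name): a dict with "vertical_fov" (degrees; the focal length in pixels is half the picture's height over the tangent of half this angle, whatever the lens; pixels are square), "cx", "cy" (the principal point, pixels), "cam_to_world" (4x4, takes a point from camera to world coordinates). Camera axes: x right, y down, z forward; pixel columns grow to the right and rows downward; lengths in m; the calibration is good to about 2 mm. A picture is of the moment at which its call begins: read the wrist's pose just before it. camera_model takes no time and is no camera call; for the wrist camera it gives the pose at the moment of the call.
- ctrl.close_job(): hands the job in; it is judged then, once.
The state is a dict: "clock": time; "joint_pos": joint angles; "qvel": joint speeds; "tau": joint torques, N m; "tool_pos": TCP position; "orientation": TCP orientation; "force": force on the tool from outside, world axes, zero at the start; "moment": the same for the moment, N m; "opening": finger opening in m; "gripper_force": force on a finger pad.
Only numpy, scipy, OpenCV 4.12 (cv2) and the standard library are available. Lean on these libraries where they do the work, as an engineer would, in place of code of your own. Each camera call takes 0.05 s, during which the arm holds its last target. There are 200 camera calls.

### The job

Three look-alike sprung rubber feet stand on the grey foam tile. Take hold of each in turn, press it down lightly (5 to 10 N, never anywhere near 25 N) and drag it, without lifting it, right across the white tape line, feeling how hard it pulls; then lift the one with the least grip into the red scrap tray and the one with the most grip into the blue kit tray, set down gently and upright, and leave the third standing on the tile beyond the tape. No foot leaves the tile until all three have been dragged across, and the wheel, the tape roll and the screwdriver stay where they are.

Things in the scene. Friction and masses are not known exactly. Their poses are not given: they have to be found in the camera images.
- tile: Grey foam tile fixed on the bench, 280 mm (own x) x 360 mm (own y) x 15 mm thick, with 14 mm teeth on its +x and +y edges. Origin at the centre of its underside. The feet start at about x = -85 to -70 mm and y = -120, 0 and 120 mm (one at each) and are dragged towards +x.
- tape (a point): Middle of the white tape line on the tile's top, 15 mm above the tile's origin; axes as the tile's. The tape is 25 mm wide, flush, and runs along y right across the tile. A foot is across when its centre is 45 mm or more beyond this in +x. Friction coefficients of the feet here are about 0.2, 0.45 and 0.95, all of them up to 15 % lower or higher on the day; which foot is which cannot be seen.
- foot_a_mid (a point): One of three loose look-alike feet, 150 g (+-10 g). Black rubber sole 64 (own x) x 56 (own y) x 10 mm, steel plate on it to 14 mm up, collar to 18 mm, above it an orange lug to hold it by, 26 (x) x 24 (y) mm, from 24 to 54 mm up. The lug rides on a spring: pressed, it goes down up to 6 mm, 1.5 N then 2.5 N per mm. Point: foot's centre, 27 mm above its underside. Its x starts within 0.25 rad of the tile's.
- foot_b_mid (a point): One of three loose look-alike feet, 150 g (+-10 g). Black rubber sole 64 (own x) x 56 (own y) x 10 mm, steel plate on it to 14 mm up, collar to 18 mm, above it an orange lug to hold it by, 26 (x) x 24 (y) mm, from 24 to 54 mm up. The lug rides on a spring: pressed, it goes down up to 6 mm, 1.5 N then 2.5 N per mm. Point: foot's centre, 27 mm above its underside. Its x starts within 0.25 rad of the tile's.
- foot_c_mid (a point): One of three loose look-alike feet, 150 g (+-10 g). Black rubber sole 64 (own x) x 56 (own y) x 10 mm, steel plate on it to 14 mm up, collar to 18 mm, above it an orange lug to hold it by, 26 (x) x 24 (y) mm, from 24 to 54 mm up. The lug rides on a spring: pressed, it goes down up to 6 mm, 1.5 N then 2.5 N per mm. Point: foot's centre, 27 mm above its underside. Its x starts within 0.25 rad of the tile's.
- tray_red: Red open scrap tray, fixed on the bench to the left or right of the tile, 130 x 130 mm outside, walls 4 mm thick and 22 mm high, floor 4 mm thick. Origin at the centre of its underside.
- tray_blue: Blue open kit tray, the same size, fixed on the other side of the tile: 130 x 130 mm outside, walls 4 mm thick and 22 mm high, floor 4 mm thick. Origin at the centre of its underside.
- wheel: Black rubber robot wheel lying flat beyond a tray, 96 mm across, 38 mm high, loose, a bystander. Origin at the centre of its underside.
- tape_roll: Roll of white tape lying flat beyond a tray, 100 mm across, 25 mm high, loose, a bystander. Origin at the centre of its underside.
- screwdriver: Screwdriver lying on the bench beyond the tile, pointing sideways, loose, a bystander. Origin near its middle at bench level, handle towards its own -x.
Mind the look-alikes: they are no part of the job. What is shaped like the part that bears foot_c_mid but pink is not meant.

How it is judged (in metres and radians):
On the way, in this order (a step that is already met when the one before it is completed fails the run):
1. a first foot is dragged across the tape, held by the fingers and pressed on the tile with more than 3 N (((x of foot_a_mid in the frame of tile above 0 m and contact force between foot_a and tile above 3 N and contact force between foot_a and the fingers above 0.5 N and linear speed of foot_a above 0.005 m/s) or (x of foot_b_mid in the frame of tile above 0 m and contact force between foot_b and tile above 3 N and contact force between foot_b and the fingers above 0.5 N and linear speed of foot_b above 0.005 m/s) or (x of foot_c_mid in the frame of tile above 0 m and contact force between foot_c and tile above 3 N and contact force between foot_c and the fingers above 0.5 N and linear speed of foot_c above 0.005 m/s))), for 0.1 s.
2. a second foot is dragged across in the same way, the first standing beyond the tape ((((x of foot_a_mid in the frame of tile above 0 m and contact force between foot_a and tile above 3 N and contact force between foot_a and the fingers above 0.5 N and linear speed of foot_a above 0.005 m/s) and x of any of foot_b_mid, foot_c_mid in the frame of tile above 0.03 m) or ((x of foot_b_mid in the frame of tile above 0 m and contact force between foot_b and tile above 3 N and contact force between foot_b and the fingers above 0.5 N and linear speed of foot_b above 0.005 m/s) and x of any of foot_a_mid, foot_c_mid in the frame of tile above 0.03 m) or ((x of foot_c_mid in the frame of tile above 0 m and contact force between foot_c and tile above 3 N and contact force between foot_c and the fingers above 0.5 N and linear speed of foot_c above 0.005 m/s) and x of any of foot_a_mid, foot_b_mid in the frame of tile above 0.03 m))), for 0.1 s.
3. the third foot is dragged across in the same way, the other two standing beyond the tape ((((x of foot_a_mid in the frame of tile above 0 m and contact force between foot_a and tile above 3 N and contact force between foot_a and the fingers above 0.5 N and linear speed of foot_a above 0.005 m/s) and x of each of foot_b_mid, foot_c_mid in the frame of tile above 0.03 m) or ((x of foot_b_mid in the frame of tile above 0 m and contact force between foot_b and tile above 3 N and contact force between foot_b and the fingers above 0.5 N and linear speed of foot_b above 0.005 m/s) and x of each of foot_a_mid, foot_c_mid in the frame of tile above 0.03 m) or ((x of foot_c_mid in the frame of tile above 0 m and contact force between foot_c and tile above 3 N and contact force between foot_c and the fingers above 0.5 N and linear speed of foot_c above 0.005 m/s) and x of each of foot_a_mid, foot_b_mid in the frame of tile above 0.03 m))), for 0.1 s.
At the end, for the whole second after the job is handed in: Upright, at rest, sole down: the least grippy foot in the red tray, the grippiest in the blue (centre within 45 mm of the tray's along each side), the third on the tile, its centre 35 mm or more beyond the tape's middle. (The judge tells them by weight, a few grams apart.) ((((x of foot_a_mid in the frame of tray_red between -0.045 and 0.045 m and y of foot_a_mid in the frame of tray_red between -0.045 and 0.045 m and z of foot_a_mid in the frame of tray_red between 0.025 and 0.037 m and angle between foot_a_mid's own z axis and vertical below 0.1 rad and linear speed of foot_a below 0.01 m/s) and contact force between foot_a and tray_red below 1.432 N) or ((x of foot_b_mid in the frame of tray_red between -0.045 and 0.045 m and y of foot_b_mid in the frame of tray_red between -0.045 and 0.045 m and z of foot_b_mid in the frame of tray_red between 0.025 and 0.037 m and angle between foot_b_mid's own z axis and vertical below 0.1 rad and linear speed of foot_b below 0.01 m/s) and contact force between foot_b and tray_red below 1.432 N) or ((x of foot_c_mid in the frame of tray_red between -0.045 and 0.045 m and y of foot_c_mid in the frame of tray_red between -0.045 and 0.045 m and z of foot_c_mid in the frame of tray_red between 0.025 and 0.037 m and angle between foot_c_mid's own z axis and vertical below 0.1 rad and linear speed of foot_c below 0.01 m/s) and contact force between foot_c and tray_red below 1.432 N)) and (((x of foot_a_mid in the frame of tray_blue between -0.045 and 0.045 m and y of foot_a_mid in the frame of tray_blue between -0.045 and 0.045 m and z of foot_a_mid in the frame of tray_blue between 0.025 and 0.037 m and angle between foot_a_mid's own z axis and vertical below 0.1 rad and linear speed of foot_a below 0.01 m/s) and contact force between foot_a and tray_blue above 1.511 N) or ((x of foot_b_mid in the frame of tray_blue between -0.045 and 0.045 m and y of foot_b_mid in the frame of tray_blue between -0.045 and 0.045 m and z of foot_b_mid in the frame of tray_blue between 0.025 and 0.037 m and angle between foot_b_mid's own z axis and vertical below 0.1 rad and linear speed of foot_b below 0.01 m/s) and contact force between foot_b and tray_blue above 1.511 N) or ((x of foot_c_mid in the frame of tray_blue between -0.045 and 0.045 m and y of foot_c_mid in the frame of tray_blue between -0.045 and 0.045 m and z of foot_c_mid in the frame of tray_blue between 0.025 and 0.037 m and angle between foot_c_mid's own z axis and vertical below 0.1 rad and linear speed of foot_c below 0.01 m/s) and contact force between foot_c and tray_blue above 1.511 N)) and (((x of foot_a_mid in the frame of tile between 0.035 and 0.14 m and y of foot_a_mid in the frame of tile between -0.18 and 0.18 m and z of foot_a_mid in the frame of tile between 0.036 and 0.048 m and angle between foot_a_mid's own z axis and vertical below 0.1 rad and linear speed of foot_a below 0.01 m/s) and contact force between foot_a and tile above 1 N) or ((x of foot_b_mid in the frame of tile between 0.035 and 0.14 m and y of foot_b_mid in the frame of tile between -0.18 and 0.18 m and z of foot_b_mid in the frame of tile between 0.036 and 0.048 m and angle between foot_b_mid's own z axis and vertical below 0.1 rad and linear speed of foot_b below 0.01 m/s) and contact force between foot_b and tile above 1 N) or ((x of foot_c_mid in the frame of tile between 0.035 and 0.14 m and y of foot_c_mid in the frame of tile between -0.18 and 0.18 m and z of foot_c_mid in the frame of tile between 0.036 and 0.048 m and angle between foot_c_mid's own z axis and vertical below 0.1 rad and linear speed of foot_c below 0.01 m/s) and contact force between foot_c and tile above 1 N))); the robot touches nothing.
It fails at once if a foot is pressed on the tile with more than 25 N (contact force between any of foot_a, foot_b, foot_c and tile above 25 N).
It fails at once if a foot is lifted 10 mm or more off the tile before all three have been dragged across the tape ((z of foot_a_mid in the frame of tile above 0.052 m and (distance of foot_a_mid from where it was at the start of the episode below 0.08 m or (x of foot_b_mid in the frame of tile below 0.03 m and contact force between foot_b and tile above 0.2 N) or (x of foot_c_mid in the frame of tile below 0.03 m and contact force between foot_c and tile above 0.2 N))) or (z of foot_b_mid in the frame of tile above 0.052 m and (distance of foot_b_mid from where it was at the start of the episode below 0.08 m or (x of foot_a_mid in the frame of tile below 0.03 m and contact force between foot_a and tile above 0.2 N) or (x of foot_c_mid in the frame of tile below 0.03 m and contact force between foot_c and tile above 0.2 N))) or (z of foot_c_mid in the frame of tile above 0.052 m and (distance of foot_c_mid from where it was at the start of the episode below 0.08 m or (x of foot_a_mid in the frame of tile below 0.03 m and contact force between foot_a and tile above 0.2 N) or (x of foot_b_mid in the frame of tile below 0.03 m and contact force between foot_b and tile above 0.2 N)))).
It fails at once if a foot is tipped over (45 degrees) (angle between any of foot_a_mid, foot_b_mid, foot_c_mid's own z axis and vertical above 0.785 rad).
It fails at once if a foot is dropped or flung (faster than 0.5 m/s out of the fingers) ((linear speed of foot_a above 0.5 m/s and contact force between foot_a and the fingers below 0.05 N) or (linear speed of foot_b above 0.5 m/s and contact force between foot_b and the fingers below 0.05 N) or (linear speed of foot_c above 0.5 m/s and contact force between foot_c and the fingers below 0.05 N)).
It fails at once if the wheel, the tape roll or the screwdriver is moved by more than 20 mm (distance of any of wheel, tape_roll, screwdriver from where it was at the start of the episode above 0.02 m).
It also fails if it takes over 72 s, if anything falls off the work surface, if the arm or the gripper's body presses on something with over 40 N, if the wrist force passes 120 N, or if a joint passes its speed limit or range.

## Working session

There is one attempt and no reset: what is moved stays moved. The work goes in short steps, Python scripts to look and compute and a tool call to move; the robot and the scene stay as the last step left them, time stands still between calls to the robot, and variables do not carry over. Pictures are saved under pics/ and viewed, at most 10 in all, crops included, and the job is handed in when it is done.

Besides the shell and the picture viewer there is one more tool, called after "Call:" as a command line: name --argument value ..., lists and objects as JSON in quotes. move_arm: Moves the arm, as the interface text tells. Its arguments: {"type":"object","properties":{"moves":{"type":"array"}},"required":["moves"]}

```bash
mkdir -p pics; cat > h.py <<'E'
import numpy as np,cv2
from plant import ctrl,vision
def snap(n):
    m=vision.camera_model(n); p,d=vision.snapshot(n)
    f=p.shape[0]/2/np.tan(np.radians(m["vertical_fov"])/2)
    v,u=np.mgrid[:p.shape[0],:p.shape[1]]
    P=np.stack([(u-m["cx"])/f*d,(v-m["cy"])/f*d,d],-1)
    T=np.array(m["cam_to_world"]); W=P@T[:3,:3].T+T[:3,3]
    W[d==0]=np.nan
    return p,d,W
E
python3 - <<'E'
from h import *
for n in("top","scene"):
    p,d,W=snap(n); cv2.imwrite(f"pics/{n}0.png",p[...,::-1]); np.savez(f"{n}0.npz",p=p,W=W)
    print(n,vision.camera_model(n),(d==0).mean())
print(ctrl.get_obs())
E
```

```text
top {'vertical_fov': 45.14208693924136, 'cx': 274.94144414383067, 'cy': 215.50032173174603, 'cam_to_world': array([[-0.05951101, -0.97647268,  0.20726684,  0.32478886],
       [-0.99821583,  0.05922397, -0.00759527,  0.00755495],
       [-0.00485859, -0.20734904, -0.97825496,  1.13022818],
       [ 0.        ,  0.        ,  0.        ,  1.        ]])} 0.003873299319727891
scene {'vertical_fov': 45.609435562111614, 'cx': 286.39539451760044, 'cy': 221.31693625816533, 'cam_to_world': array([[ 0.07604365,  0.72279852, -0.68686218,  1.411118  ],
       [ 0.99709178, -0.05860175,  0.04872191, -0.07003591],
       [-0.0050352 , -0.68856963, -0.72515275,  0.96266968],
       [ 0.        ,  0.        ,  0.        ,  1.        ]])} 0.004043367346938775
{'clock': 0.1, 'joint_pos': array([ 8.86435469e+01,  2.05875584e+01,  6.40104076e-01, -1.56574349e-02,
       -7.01358965e+01, -1.65061388e+01]), 'qvel': array([ 0.04131376, -0.08541476,  0.07241642,  0.03359971,  0.01630629,
       -0.1067125 ]), 'tau': array([-2.23170595e-03, -5.84163165e+01,  2.93751132e+01,  7.01548174e+00,
        1.01262881e-02, -5.84656982e-05]), 'tool_pos': array([0.20696189, 0.64205683, 0.23372855]), 'orientation': array([ 1.79915902e+02, -9.57012220e-03, -1.78679159e+01]), 'force': array([ 0.88829978, -0.93098188, -0.93471539]), 'moment': array([ 0.02514722,  0.08756012, -0.05201277]), 'gripper_force': 0.0, 'opening': 0.08752295707538325}
```

View pics/top0.png

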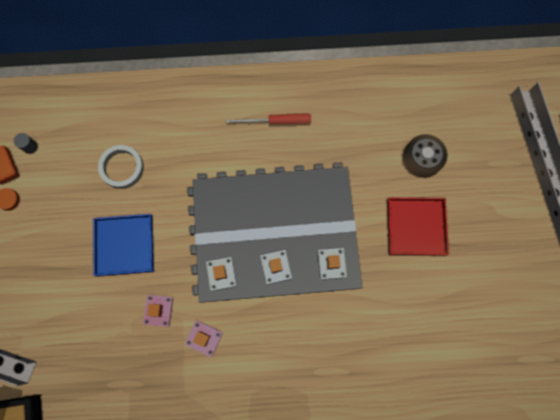

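View pics/scene0.png

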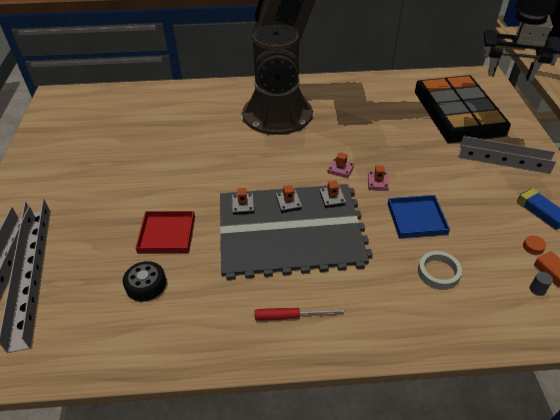

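The top view shows three steel-plated feet on the tile at (220,272), (275,265) and (333,262). The pink-plated look-alikes are off the tile at (157,310) and (204,338), so I'm ruling them out. The blue tray is at (124,245), red at (417,226), and the tape runs from (195,238) to (355,227).

```bash
cat > meas.py <<'E'
from h import *
def yaw4(pts):
    r=cv2.minAreaRect((pts*1000).astype(np.float32)); return np.array(r[0])/1000,np.array(r[1]),r[2]
def measure(p,W):
    hsv=cv2.cvtColor(p,cv2.COLOR_RGB2HSV); H,S,V=[hsv[...,i].astype(int) for i in range(3)]
    x,y,z=W[...,0],W[...,1],W[...,2]
    def comps(m,a):
        n,l,st,c=cv2.connectedComponentsWithStats(m.astype(np.uint8))
        return [(l==i,c[i],st[i,4]) for i in range(1,n) if st[i,4]>=a]
    for nm,m,a in [("blue",(H>105)&(H<130)&(S>150)&(V>60)&(x<.75)&(z>-.02)&(z<.05),800),("red",((H<5)|(H>174))&(S>170)&(z<.06)&(z>-.02),800),
      ("lug",(H>4)&(H<16)&(S>170)&(z>.04)&(z<.1)&(abs(y)<.4),40),("plate",(S<60)&(V>110)&(z>.02)&(z<.042)&(abs(y)<.25),150),
      ("tape",(S<70)&(V>120)&(z>.005)&(z<.022)&(abs(y)<.25),600),("tile",(S<60)&(V<110)&(z>.008)&(z<.022)&(abs(y)<.25),3000)]:
        for mm,c,ar in comps(m,a):
            P=W[mm]; P=P[~np.isnan(P[:,0])]
            c2,s,ang=yaw4(P[:,:2]); print(nm,c.round(),ar,"rect",c2.round(4),s.round(1),round(ang,1),"zmed",np.median(P[:,2]).round(4),"zmax",P[:,2].max().round(4),"mean",P[:,:2].mean(0).round(4))
if __name__=="__main__":
    for n in("top","scene"):
        d=np.load(f"{n}0.npz"); print(n); measure(d["p"],d["W"])
    d=np.load("top0.npz"); cv2.imwrite("pics/crop0.png",cv2.resize(d["p"][215:365,130:380,::-1],None,fx=3,fy=3,interpolation=cv2.INTER_CUBIC))
E
python3 meas.py
```

```text
top
blue [123. 245.] 3229 rect [0.5148 0.3413] [127.7 129.4] 1.3 zmed 0.0049 zmax 0.0271 mean [0.5165 0.3438]
red [417. 226.] 3241 rect [ 0.5174 -0.3166] [129.  128.9] 86.0 zmed 0.0048 zmax 0.0273 mean [ 0.5193 -0.3202]
lug [154. 310.] 106 rect [0.3665 0.2651] [19.5 20.4] 81.6 zmed 0.054 zmax 0.0589 mean [0.3663 0.2641]
plate [331. 264.] 543 rect [ 0.4457 -0.1178] [66.3 55.5] 1.2 zmed 0.0297 zmax 0.0413 mean [ 0.4431 -0.1167]
plate [275. 267.] 572 rect [0.4446 0.0053] [64.4 56. ] 9.3 zmed 0.0296 zmax 0.0387 mean [0.4432 0.0056]
plate [221. 274.] 570 rect [0.4375 0.1259] [65.5 57.4] 7.3 zmed 0.0296 zmax 0.0366 mean [0.4354 0.1244]
tape [275. 232.] 1872 rect [0.5232 0.0016] [ 28.1 360.1] 1.4 zmed 0.0157 zmax 0.0218 mean [0.5232 0.0019]
tile [270. 199.] 8796 rect [0.6059 0.0088] [140.3 369.5] 1.9 zmed 0.0153 zmax 0.0219 mean [0.6013 0.0065]
tile [277. 266.] 6819 rect [0.4465 0.005 ] [126.4 369.5] 1.3 zmed 0.0154 zmax 0.0219 mean [0.4466 0.0021]
scene
blue [417. 216.] 1408 rect [0.5166 0.3411] [134.9 129.4] 1.1 zmed 0.0037 zmax 0.025 mean [0.5123 0.3425]
red [165. 232.] 2161 rect [ 0.519
[... 536 characters left out ...]
] 2.5 zmed 0.0659 zmax 0.0729 mean [ 0.4519 -0.1195]
plate [332. 197.] 156 rect [0.4376 0.1243] [64.3 55.3] 8.3 zmed 0.0285 zmax 0.0335 mean [0.444  0.1225]
plate [288. 201.] 164 rect [0.446  0.0045] [63.4 54.4] 9.0 zmed 0.0283 zmax 0.0324 mean [0.4519 0.0032]
plate [243. 204.] 165 rect [ 0.4472 -0.1191] [51.6 67. ] 89.3 zmed 0.0283 zmax 0.0335 mean [ 0.4515 -0.1191]
tape [288. 224.] 905 rect [5.246e-01 2.000e-04] [ 31.2 359.3] 1.3 zmed 0.0145 zmax 0.0214 mean [ 0.5238 -0.0014]
tile [287. 207.] 3115 rect [0.4492 0.0047] [132.7 371.2] 1.1 zmed 0.0144 zmax 0.022 mean [ 4.588e-01 -2.000e-04]
tile [293. 249.] 6214 rect [0.6077 0.0088] [147.8 369.9] 1.1 zmed 0.014 zmax 0.0209 mean [0.6077 0.004 ]
```

View pics/crop0.png

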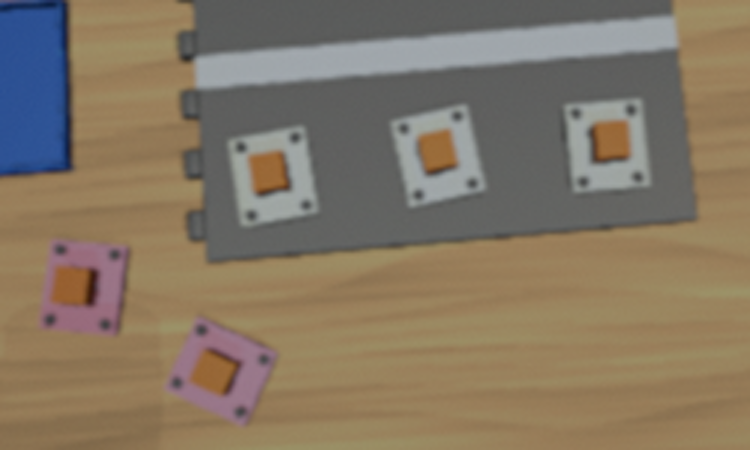

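Candidates: real feet at (220,272), (275,265) and (333,262), with white or steel plates on the tile; pink ones at (157,310) and (204,338). The crop confirms the three on the tile are the steel-plated ones. I'll start with the left one, F1, at world (0.438, 0.125) with yaw of about 7.5°.

Call:
move_arm --moves '[8.7, 0, 0, 0, 0, 0, -0.148, 8.7, 0, 0, 0, 0, 0, -0.148, 8.7, 0, 0, 0, 0, 0, -0.147, 8.7, 1.35, 4.52, 0, 0, 0, 0, 8.7, 1.35, 4.52, 0, 0, 0, 0, 8.7, 1.35, 4.52, 0, 0, 0, 0, 8.7, 1.35, 4.52, 0, 0, 0, 0, 8.7, 1.35, 4.52, 0, 0, 0, 0]'

```text
clock: 0.9
tool_pos: [0.3039, 0.4252, 0.2342]
orientation: [180.0, 0.0, 7.5]
force: [0.4, 0.5, 0.2]
opening: 0.0869
gripper_force: 0.0
```

Call:
move_arm --moves '[8.7, 1.35, 4.52, 0, 0, 0, 0, 8.7, 1.35, 4.52, 0, 0, 0, 0, 8.7, 1.35, 4.52, 0, 0, 0, 0, 8.7, 1.35, 4.52, 0, 0, 0, 0, 8.7, 1.35, 4.52, 0, 0, 0, 0, 8.7, 1.35, 4.52, 0, 0, 0, 0, 6, 1.35, 4.52, 0, 0, 0, 0, 6, 0, 0, 0, 0, 0, 0]'

```text
clock: 1.7
tool_pos: [0.4394, 0.1214, 0.2343]
orientation: [180.0, 0.0, 7.2]
force: [-0.2, -0.0, -0.0]
opening: 0.076
gripper_force: 0.0
```

```bash
python3 - <<'E'
from meas import *
o=ctrl.get_obs(); print(o["tool_pos"],o["orientation"],o["joint_pos"].round(1))
p,d,W=snap("wrist"); cv2.imwrite("pics/w1.png",p[...,::-1]); measure(p,W)
E
```

```text
[0.43943653 0.12144798 0.23430073] [1.79954331e+02 4.48494518e-02 7.20185498e+00] [ 40.3  -0.6 -25.6   0.  -65.   56.9]
blue [70. 69.] 18389 rect [0.5156 0.3396] [128.4 130.7] 1.3 zmed 0.0041 zmax 0.0246 mean [0.5151 0.3409]
lug [277. 185.] 827 rect [0.4372 0.123 ] [26.3 23.1] 7.4 zmed 0.0687 zmax 0.0709 mean [0.4391 0.1231]
lug [394. 186.] 367 rect [0.4499 0.01  ] [17.  33.4] 56.2 zmed 0.0551 zmax 0.0685 mean [0.4491 0.0108]
lug [516. 203.] 655 rect [ 0.4502 -0.1136] [18.9 34.3] 51.5 zmed 0.0561 zmax 0.07 mean [ 0.4474 -0.1107]
lug [130. 232.] 785 rect [0.3666 0.2647] [24.6 27.6] 81.6 zmed 0.0536 zmax 0.0566 mean [0.3682 0.2632]
lug [220. 292.] 306 rect [0.3029 0.1665] [25.6 22.8] 63.3 zmed 0.0519 zmax 0.0556 mean [0.3098 0.1679]
plate [277. 173.] 2200 rect [0.4368 0.1226] [63.9 55.9] 7.0 zmed 0.0289 zmax 0.04 mean [0.4416 0.123 ]
plate [388. 179.] 2133 rect [0.4443 0.0027] [64.7 56.8] 9.7 zmed 0.029 zmax 0.0329 mean [0.4497 0.009 ]
plate [504. 195.] 2146 rect [ 0.4447 -0.1206] [64.2 57.8] 1.1 zmed 0.029 zmax 0.0333 mean [ 0.4485 -0.1149]
tape [408.  98.] 58685 rect [0.5038 0.006 ] [247.8 370.9] 2.7 zmed 0.015 zmax 0.0184 mean [0.5276 0.0009]
tile [282. 165.] 7118 rect [0.4379 0.1149] [112.6 150. ] 1.8 zmed 0.0149 zmax 0.0219 mean [0.448  0.1185]
```

View pics/w1.png

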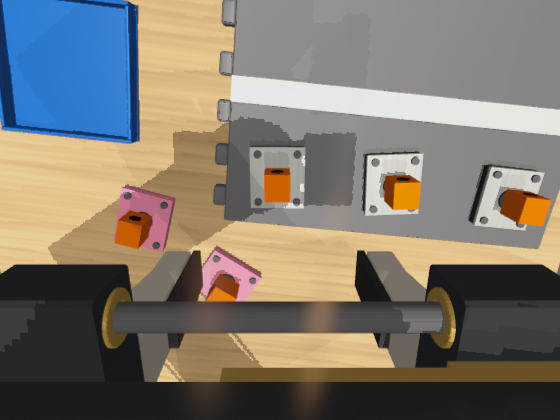

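The wrist view shows F1's lug at (277,185) just ahead of the jaw centre, with steel plates on all three feet. F1 is at (0.437, 0.123), yaw 7°. I'll descend and grip.

Call:
move_arm --moves '[5, -0.23, -0.17, 4, 0, 0, 0, 5, 0, 0, 4.5, 0, 0, 0, 5, 0, 0, 4.5, 0, 0, 0, 5, 0, 0, 3.4, 0, 0, 0, 5, 0, 0, 2, 0, 0, 0, 5, 0, 0, 0, 0, 0, 0, 5, 0, 0, 0, 0, 0, 0]'

```text
clock: 2.45
tool_pos: [0.4361, 0.128, 0.0508]
orientation: [180.0, 0.0, 7.6]
force: [0.6, 0.7, 0.6]
opening: 0.05
gripper_force: 0.0
```

Call:
move_arm --moves '[2, 0, 0, 0, 0, 0, 0, 2, 0, 0, 0, 0, 0, 0, 2, 0, 0, 0, 0, 0, 0, 2, 0, 0, 0, 0, 0, 0, 2, 0, 0, 0, 0, 0, 0, 2, 0, 0, 0, 0, 0, 0]'

```text
clock: 3.05
tool_pos: [0.4364, 0.1272, 0.0509]
orientation: [-180.0, -0.0, 7.5]
force: [1.1, -3.3, 1.8]
opening: 0.024
gripper_force: 30.0
```

Call:
move_arm --moves '[2, 0, 0, 0.08, 0, 0, 0, 2, 0, 0, 0.08, 0, 0, 0, 2, 0, 0, 0.08, 0, 0, 0, 2, 0, 0, 0, 0, 0, 0, 2, 0, 0, 0, 0, 0, 0]'

```text
clock: 3.55
tool_pos: [0.4364, 0.1272, 0.0485]
orientation: [180.0, -0.0, 7.5]
force: [-1.0, -2.5, 8.6]
opening: 0.0235
gripper_force: 30.0
```

Call:
move_arm --moves '[2, 0.5, 0.05, 0, 0, 0, 0, 2, 1, 0.11, 0, 0, 0, 0, 2, 1, 0.11, 0, 0, 0, 0, 2, 1, 0.11, 0, 0, 0, 0]'

```text
clock: 3.95
tool_pos: [0.4697, 0.1273, 0.0478]
orientation: [179.9, 0.2, 7.5]
force: [-8.2, 0.3, 10.5]
opening: 0.0238
gripper_force: 30.0
```

Call:
move_arm --moves '[2, 1, 0.11, 0, 0, 0, 0, 2, 1, 0.11, 0, 0, 0, 0, 2, 1, 0.11, 0, 0, 0, 0, 2, 1, 0.11, 0, 0, 0, 0]'

```text
clock: 4.35
tool_pos: [0.5099, 0.1282, 0.0478]
orientation: [179.9, 0.2, 7.5]
force: [-8.2, -0.5, 10.3]
opening: 0.0237
gripper_force: 30.0
```

Call:
move_arm --moves '[2, 1, 0.11, 0, 0, 0, 0, 2, 1, 0.11, 0, 0, 0, 0, 2, 1, 0.11, 0, 0, 0, 0]'

```text
clock: 4.65
tool_pos: [0.54, 0.1289, 0.0478]
orientation: [180.0, 0.2, 7.5]
force: [-8.8, 0.1, 10.0]
opening: 0.0236
gripper_force: 30.0
```

Call:
move_arm --moves '[2, 1, 0.11, 0, 0, 0, 0, 2, 1, 0.11, 0, 0, 0, 0, 2, 1, 0.11, 0, 0, 0, 0, 2, 1, 0.11, 0, 0, 0, 0]'

```text
clock: 5.05
tool_pos: [0.5802, 0.1299, 0.0479]
orientation: [180.0, 0.2, 7.5]
force: [-7.5, -0.7, 9.7]
opening: 0.0239
gripper_force: 30.0
```

Call:
move_arm --moves '[2, 0.8, 0.09, 0, 0, 0, 0, 2, 0.1, 0, 0, 0, 0, 0, 2, 0, 0, 0, 0, 0, 0, 2, 0, 0, 0, 0, 0, 0]'

```text
clock: 5.45
tool_pos: [0.5899, 0.1303, 0.0482]
orientation: [180.0, 0.1, 7.5]
force: [-5.2, -1.8, 8.9]
opening: 0.0238
gripper_force: 30.0
```

Pull is about 8.2 N at 10 N of press, so this is likely the grippiest. I'll relieve the spring, release and rise.

Call:
move_arm --moves '[2, 0, 0, -0.1, 0, 0, 0, 2, 0, 0, -0.13, 0, 0, 0, 2, 0, 0, 0, 0, 0, 0, 5, 0, 0, 0, 0, 0, 0, 5, 0, 0, 0, 0, 0, 0, 5, 0, 0, 0, 0, 0, 0, 5, 0, 0, 0, 0, 0, 0]'

```text
clock: 6.15
tool_pos: [0.5911, 0.1309, 0.0503]
orientation: [-180.0, -0.0, 7.5]
force: [0.6, -0.1, 0.3]
opening: 0.048
gripper_force: 0.0
```

Call:
move_arm --moves '[5, 0, 0, -1, 0, 0, 0, 5, 0, 0, -3, 0, 0, 0, 5, 0, 0, -4, 0, 0, 0, 5, 0, 0, -3, 0, 0, -0.035, 5, 0, 0, 0, 0, 0, 0]'

```text
clock: 6.65
tool_pos: [0.5938, 0.1318, 0.1664]
orientation: [-179.9, -0.5, 9.6]
force: [0.3, 0.3, -0.6]
opening: 0.05
gripper_force: 0.0
```

```bash
cat > go.py <<'E'
import sys; from h import *
x,y,z,w=map(float,sys.argv[1:5]); o=ctrl.get_obs(); p=np.array(o["tool_pos"]); a=o["orientation"][2]
D=np.array([x,y,z])-p
for t in (a,w):
    c,s=np.cos(np.radians(t)),np.sin(np.radians(t)); print("frame",round(t,2),"shift cm",np.round([100*(c*D[0]+s*D[1]),100*(s*D[0]-c*D[1]),-100*D[2]],2))
print("turn z",-np.radians(w-a).round(4),p.round(4),o["joint_pos"].round(1))
E
python3 go.py 0.4443 0.003 0.0505 9.5
python3 -c "
from meas import *
p,d,W=snap('top');measure(p,W)"|grep -E "plate|tape"
```

```text
frame 9.63 shift cm [-16.89  10.2   11.59]
frame 9.5 shift cm [-16.87  10.24  11.59]
turn z 0.0023 [0.5938 0.1318 0.1664] [ 30.9  17.  -13.9   0.1 -58.6  68.6]
plate [216. 208.] 361 rect [0.5879 0.1322] [61.1 53.3] 6.7 zmed 0.0294 zmax 0.0355 mean [0.5828 0.1299]
plate [331. 264.] 582 rect [ 0.4447 -0.1177] [64.7 56.7] 1.6 zmed 0.0293 zmax 0.0414 mean [ 0.4431 -0.1162]
plate [275. 267.] 595 rect [0.4464 0.0047] [67.4 57.8] 9.4 zmed 0.0295 zmax 0.0413 mean [0.4432 0.0053]
tape [288. 256.] 7497 rect [ 0.4691 -0.0022] [182.7 360.7] 3.4 zmed 0.0155 zmax 0.0219 mean [ 0.4683 -0.0248]
```

Call:
move_arm --moves '[5, -3.37, 2.04, 0, 0, 0, 0, 5, -3.37, 2.04, 0, 0, 0, 0, 5, -3.37, 2.04, 0, 0, 0, 0, 5, -3.37, 2.04, 0, 0, 0, 0, 5, -3.37, 2.04, 2, 0, 0, 0, 5, 0, 0, 2, 0, 0, 0, 5, 0, 0, 0, 0, 0, 0, 5, 0, 0, 0, 0, 0, 0]'

```text
clock: 7.5
tool_pos: [0.4421, 0.0024, 0.1207]
orientation: [180.0, 0.0, 9.5]
force: [0.3, -1.0, 1.0]
opening: 0.0498
gripper_force: 0.0
```

```bash
python3 go.py 0.4443 0.0032 0.0505 9.5
```

```text
frame 9.53 shift cm [ 0.23 -0.05  7.02]
frame 9.5 shift cm [ 0.23 -0.05  7.02]
turn z 0.0005 [0.4421 0.0024 0.1207] [ 26.    4.9 -36.6   0.  -48.5  73.5]
```

Call:
move_arm --moves '[5, 0.23, -0.05, 3, 0, 0, 0, 5, 0, 0, 3, 0, 0, 0, 5, 0, 0, 1, 0, 0, 0, 5, 0, 0, 0, 0, 0, 0, 2, 0, 0, 0, 0, 0, 0, 2, 0, 0, 0, 0, 0, 0, 2, 0, 0, 0, 0, 0, 0, 2, 0, 0, 0, 0, 0, 0]'

```text
clock: 8.3
tool_pos: [0.4444, 0.0033, 0.0512]
orientation: [-180.0, -0.1, 9.5]
force: [0.4, -0.9, 1.0]
opening: 0.0243
gripper_force: 2.3
```

Call:
move_arm --moves '[2, 0, 0, 0, 0, 0, 0, 2, 0, 0, 0, 0, 0, 0, 2, 0, 0, 0.08, 0, 0, 0, 2, 0, 0, 0.08, 0, 0, 0, 2, 0, 0, 0.08, 0, 0, 0, 2, 0, 0, 0, 0, 0, 0, 2, 0, 0, 0, 0, 0, 0]'

```text
clock: 9.0
tool_pos: [0.4444, 0.0033, 0.0485]
orientation: [-180.0, -0.0, 9.5]
force: [-0.6, -0.2, 8.6]
opening: 0.024
gripper_force: 30.0
```

Call:
move_arm --moves '[2, 0.5, 0.07, 0, 0, 0, 0, 2, 1, 0.14, 0, 0, 0, 0, 2, 1, 0.14, 0, 0, 0, 0, 2, 1, 0.14, 0, 0, 0, 0]'

```text
clock: 9.4
tool_pos: [0.479, 0.0038, 0.0482]
orientation: [180.0, 0.1, 9.5]
force: [-3.3, -0.8, 7.8]
opening: 0.0233
gripper_force: 30.0
```

Call:
move_arm --moves '[2, 1, 0.14, 0, 0, 0, 0, 2, 1, 0.14, 0, 0, 0, 0, 2, 1, 0.14, 0, 0, 0, 0, 2, 1, 0.14, 0, 0, 0, 0]'

```text
clock: 9.8
tool_pos: [0.5194, 0.0049, 0.0482]
orientation: [180.0, 0.1, 9.5]
force: [-3.6, -0.0, 9.7]
opening: 0.0237
gripper_force: 30.0
```

Call:
move_arm --moves '[2, 1, 0.14, 0, 0, 0, 0, 2, 1, 0.14, 0, 0, 0, 0, 2, 1, 0.14, 0, 0, 0, 0]'

```text
clock: 10.1
tool_pos: [0.5497, 0.0057, 0.0483]
orientation: [180.0, 0.1, 9.5]
force: [-3.0, -0.5, 8.7]
opening: 0.0239
gripper_force: 30.0
```

Call:
move_arm --moves '[2, 1, 0.14, 0, 0, 0, 0, 2, 1, 0.14, 0, 0, 0, 0, 2, 1, 0.14, 0, 0, 0, 0]'

```text
clock: 10.4
tool_pos: [0.58, 0.0066, 0.0483]
orientation: [180.0, 0.1, 9.5]
force: [-2.8, -0.1, 9.4]
opening: 0.0239
gripper_force: 30.0
```

Call:
move_arm --moves '[2, 1, 0.14, 0, 0, 0, 0, 2, 0, 0, 0, 0, 0, 0, 2, 0, 0, 0, 0, 0, 0]'

```text
clock: 10.7
tool_pos: [0.5918, 0.007, 0.0488]
orientation: [180.0, -0.1, 9.6]
force: [2.1, -0.7, 6.1]
opening: 0.0237
gripper_force: 30.0
```

Call:
move_arm --moves '[2, 0, 0, -0.1, 0, 0, 0, 2, 0, 0, -0.13, 0, 0, 0, 2, 0, 0, 0, 0, 0, 0, 5, 0, 0, 0, 0, 0, 0, 5, 0, 0, 0, 0, 0, 0, 5, 0, 0, 0, 0, 0, 0, 5, 0, 0, 0, 0, 0, 0]'

```text
clock: 11.4
tool_pos: [0.5899, 0.0071, 0.05]
orientation: [180.0, 0.1, 9.5]
force: [-0.5, -0.0, 0.4]
opening: 0.0477
gripper_force: 0.0
```

Call:
move_arm --moves '[5, 0, 0, -1, 0, 0, 0, 5, 0, 0, -3, 0, 0, 0, 5, 0, 0, -4, 0, 0, 0, 5, 0, 0, -3, 0, 0, 0.145, 5, 0, 0, 0, 0, 0, 0]'

```text
clock: 11.9
tool_pos: [0.5931, 0.0076, 0.1662]
orientation: [-179.9, -0.5, 1.0]
force: [0.0, 0.0, -0.5]
opening: 0.0499
gripper_force: 0.0
```

```bash
python3 go.py 0.4445 -0.119 0.1207 1.2
```

```text
frame 1.0 shift cm [-15.07  12.4    4.55]
frame 1.2 shift cm [-15.12  12.34   4.55]
turn z -0.0035 [0.5931 0.0076 0.1662] [ 19.7  15.7 -15.8   0.1 -58.   71.3]
```

F2 pulls about 3.2 N at 9 N. On to F3.

Call:
move_arm --moves '[5, -2.97, 2.48, 0, 0, 0, 0, 5, -2.97, 2.48, 0, 0, 0, 0, 5, -2.97, 2.48, 0, 0, 0, 0, 5, -2.97, 2.48, 0, 0, 0, 0, 5, -2.97, 2.48, 2, 0, 0, 0, 5, 0, 0, 2.5, 0, 0, 0, 5, 0, 0, 0, 0, 0, 0, 5, 0, 0, 0, 0, 0, 0]'

```text
clock: 12.7
tool_pos: [0.4448, -0.12, 0.1159]
orientation: [180.0, 0.0, 1.3]
force: [0.1, -0.5, -0.2]
opening: 0.05
gripper_force: 0.0
```

```bash
python3 go.py 0.4445 -0.119 0.0505 1.2; python3 -c "
from meas import *
p,d,W=snap('wrist');measure(p,W)"|grep -E "plate|lug"
```

```text
frame 1.25 shift cm [-0.03 -0.1   6.54]
frame 1.2 shift cm [-0.03 -0.1   6.54]
turn z 0.0009 [ 0.4448 -0.12    0.1159] [  9.5   7.1 -34.9   0.  -48.1  81.7]
lug [279. 230.] 2021 rect [ 0.4449 -0.1205] [27.  23.8] 1.6 zmed 0.0687 zmax 0.071 mean [ 0.4477 -0.1204]
plate [73. 16.] 2759 rect [0.569  0.0042] [21.8 56.9] 9.3 zmed 0.0289 zmax 0.0323 mean [0.5675 0.0059]
plate [279. 203.] 4127 rect [ 0.4444 -0.1206] [64.6 56.1] 1.4 zmed 0.0289 zmax 0.0328 mean [ 0.4521 -0.1203]
```

Call:
move_arm --moves '[5, 0, 0.05, 3, 0, 0, 0, 5, 0, 0, 2.5, 0, 0, 0, 5, 0, 0, 1, 0, 0, 0, 5, 0, 0, 0, 0, 0, 0, 2, 0, 0, 0, 0, 0, 0, 2, 0, 0, 0, 0, 0, 0, 2, 0, 0, 0, 0, 0, 0, 2, 0, 0, 0, 0, 0, 0]'

```text
clock: 13.55
tool_pos: [0.4449, -0.1204, 0.0511]
orientation: [-180.0, -0.1, 1.2]
force: [-0.1, -0.4, 0.3]
opening: 0.0238
gripper_force: 2.6
```

Call:
move_arm --moves '[2, 0, 0, 0, 0, 0, 0, 2, 0, 0, 0, 0, 0, 0, 2, 0, 0, 0.08, 0, 0, 0, 2, 0, 0, 0.08, 0, 0, 0, 2, 0, 0, 0.08, 0, 0, 0, 2, 0, 0, 0, 0, 0, 0, 2, 0, 0, 0, 0, 0, 0]'

```text
clock: 14.25
tool_pos: [0.4449, -0.1205, 0.0484]
orientation: [180.0, -0.0, 1.2]
force: [-0.3, 1.1, 8.6]
opening: 0.0236
gripper_force: 30.0
```

Call:
move_arm --moves '[2, 0.5, 0, 0, 0, 0, 0, 2, 1, 0, 0, 0, 0, 0, 2, 1, 0, 0, 0, 0, 0, 2, 1, 0, 0, 0, 0, 0]'

```text
clock: 14.65
tool_pos: [0.4781, -0.1201, 0.0479]
orientation: [180.0, 0.2, 1.2]
force: [-4.9, -0.2, 9.5]
opening: 0.0238
gripper_force: 30.0
```

Call:
move_arm --moves '[2, 1, 0, 0, 0, 0, 0, 2, 1, 0, 0, 0, 0, 0, 2, 1, 0, 0, 0, 0, 0, 2, 1, 0, 0, 0, 0, 0]'

```text
clock: 15.05
tool_pos: [0.5181, -0.1193, 0.0479]
orientation: [180.0, 0.2, 1.2]
force: [-5.5, 0.4, 9.5]
opening: 0.0238
gripper_force: 30.0
```

Call:
move_arm --moves '[2, 1, 0, 0, 0, 0, 0, 2, 1, 0, 0, 0, 0, 0, 2, 1, 0, 0, 0, 0, 0]'

```text
clock: 15.35
tool_pos: [0.5482, -0.1186, 0.0479]
orientation: [180.0, 0.2, 1.2]
force: [-4.3, 0.6, 9.8]
opening: 0.0239
gripper_force: 30.0
```

Call:
move_arm --moves '[2, 1, 0, 0, 0, 0, 0, 2, 1, 0, 0, 0, 0, 0, 2, 1, 0, 0, 0, 0, 0]'

```text
clock: 15.65
tool_pos: [0.5782, -0.118, 0.048]
orientation: [180.0, 0.2, 1.2]
force: [-4.6, 0.3, 10.0]
opening: 0.0237
gripper_force: 30.0
```

Call:
move_arm --moves '[2, 1, 0, 0, 0, 0, 0, 2, 0, 0, 0, 0, 0, 0, 2, 0, 0, -0.1, 0, 0, 0, 2, 0, 0, -0.13, 0, 0, 0, 2, 0, 0, 0, 0, 0, 0]'

```text
clock: 16.15
tool_pos: [0.5899, -0.1176, 0.0505]
orientation: [180.0, -0.1, 1.2]
force: [1.3, -0.7, 1.7]
opening: 0.0239
gripper_force: 30.0
```

Pull-to-press ratios are F1 ≈ 0.8, F3 ≈ 0.49 and F2 ≈ 0.34. So F2 goes to red, F1 to blue, and F3 stays. Releasing F3 and returning to F2.

Call:
move_arm --moves '[5, 0, 0, 0, 0, 0, 0, 5, 0, 0, 0, 0, 0, 0, 5, 0, 0, 0, 0, 0, 0, 5, 0, 0, -1, 0, 0, 0, 5, 0, 0, -3, 0, 0, 0, 5, 0, 0, -4, 0, 0, -0.145, 5, 0, -4.1, 0, 0, 0, 0, 5, 0, -4.1, 0, 0, 0, 0]'

```text
clock: 16.95
tool_pos: [0.5765, -0.0362, 0.1324]
orientation: [-180.0, -0.2, 9.4]
force: [0.4, -0.0, -1.9]
opening: 0.05
gripper_force: 0.0
```

Call:
move_arm --moves '[5, 0, -4.1, 0, 0, 0, 0, 5, 0, 0, 0, 0, 0, 0, 5, 0, 0, 0, 0, 0, 0]'

```text
clock: 17.25
tool_pos: [0.569, 0.0049, 0.131]
orientation: [-180.0, -0.0, 9.7]
force: [0.1, 0.3, -0.4]
opening: 0.05
gripper_force: 0.0
```

```bash
python3 go.py 0.590 0.007 0.0505 9.5; python3 -c "
from meas import *
for n in('top','wrist'):
  p,d,W=snap(n);print(n);measure(p,W)"|grep -E "plate|lug|top|wri|red"
```

```text
frame 9.66 shift cm [2.1  0.14 8.05]
frame 9.5 shift cm [2.1  0.14 8.05]
turn z 0.0027 [0.569  0.0049 0.131 ] [ 20.2  15.8 -20.9   0.  -53.3  79.5]
top
red [417. 226.] 3199 rect [ 0.5177 -0.3162] [129.4 128.9] 85.9 zmed 0.0048 zmax 0.0272 mean [ 0.5194 -0.32  ]
lug [328. 197.] 45 rect [ 0.5876 -0.1135] [23.1 18.4] 0.1 zmed 0.0677 zmax 0.0723 mean [ 0.585  -0.1176]
lug [214. 203.] 105 rect [0.589  0.1301] [27.  19.3] 5.3 zmed 0.0685 zmax 0.0728 mean [0.5861 0.1302]
plate [327. 204.] 391 rect [ 0.5895 -0.1145] [65.6 56.4] 1.2 zmed 0.0293 zmax 0.0359 mean [ 0.5785 -0.1187]
plate [210. 211.] 201 rect [0.578  0.1446] [60.  30.7] 50.7 zmed 0.0292 zmax 0.0354 mean [0.5768 0.1428]
wrist
lug [ 99. 162.] 1407 rect [0.5891 0.1299] [26.9 25. ] 6.2 zmed 0.0611 zmax 0.071 mean [0.5894 0.1228]
lug [279. 190.] 1787 rect [0.5909 0.0078] [26.3 23.6] 9.7 zmed 0.0688 zmax 0.0711 mean [0.5929 0.0081]
lug [449. 213.] 1072 rect [ 0.5956 -0.1104] [18.2 34.4] 49.1 zmed 0.0559 zmax 0.0697 mean [ 0.593  -0.1081]
plate [115. 145.] 4497 rect [0.5886 0.1304] [64.4 57.3] 7.8 zmed 0.0289 zmax 0.0393 mean [0.5952 0.1257]
plate [280. 171.] 4380 rect [0.5904 0.0075] [64.2 56.1] 9.5 zmed 0.0289 zmax 0.033 mean [0.5963 0.008 ]
plate [438. 199.] 4050 rect [ 0.5894 -0.1174] [64.6 57. ] 1.2 zmed 0.029 zmax 0.0335 mean [ 0.595  -0.1112]
```

Call:
move_arm --moves '[5, 2.1, 0.1, 3, 0, 0, 0, 5, 0, 0, 3, 0, 0, 0, 5, 0, 0, 2.1, 0, 0, 0, 5, 0, 0, 0, 0, 0, 0, 2, 0, 0, 0, 0, 0, 0, 2, 0, 0, 0, 0, 0, 0, 2, 0, 0, 0, 0, 0, 0, 2, 0, 0, 0, 0, 0, 0]'

```text
clock: 18.15
tool_pos: [0.5905, 0.0065, 0.0505]
orientation: [-180.0, -0.1, 9.5]
force: [0.6, 0.3, 0.2]
opening: 0.0237
gripper_force: 2.5
```

Call:
move_arm --moves '[2, 0, 0, 0, 0, 0, 0, 2, 0, 0, -1, 0, 0, 0, 2, 0, 0, -2, 0, 0, 0, 2, 0, 0, -3, 0, 0, 0, 2, 0, 0, -3, 0, 0, 0.074, 2, 0, 0, -1, 0, 0, 0.074, 2, 0, 0, 0, 0, 0, 0]'

```text
clock: 18.85
tool_pos: [0.5909, 0.0067, 0.1519]
orientation: [-179.9, -0.2, 1.0]
force: [0.2, -0.8, -1.8]
opening: 0.0238
gripper_force: 30.0
```

```bash
python3 go.py 0.518 -0.3175 0.045 1
```

```text
frame 1.0 shift cm [-7.85 32.29 10.69]
frame 1.0 shift cm [-7.85 32.29 10.69]
turn z -0.0001 [0.5909 0.0067 0.1519] [ 19.6  16.4 -16.9   0.  -56.5  71.4]
```

Call:
move_arm --moves '[2, -0.98, 4.04, 0, 0, 0, 0, 2, -0.98, 4.04, 0, 0, 0, 0, 2, -0.98, 4.04, 0, 0, 0, 0, 2, -0.98, 4.04, 0, 0, 0, 0, 2, -0.98, 4.04, 0, 0, 0, 0, 2, -0.98, 4.04, 0, 0, 0, 0, 2, -0.98, 4.04, 0, 0, 0, 0, 2, -0.98, 4.04, 0, 0, 0, 0]'

```text
clock: 19.65
tool_pos: [0.5161, -0.3194, 0.1483]
orientation: [-180.0, 0.1, 1.2]
force: [1.5, 0.3, -2.0]
opening: 0.0236
gripper_force: 30.0
```

Call:
move_arm --moves '[2, 0, 0, 0, 0, 0, 0, 2, 0, 0, 3, 0, 0, 0, 2, 0, 0, 3, 0, 0, 0, 2, 0, 0, 3, 0, 0, 0, 2, 0, 0, 1.2, 0, 0, 0, 2, 0, 0, 0.5, 0, 0, 0, 2, 0, 0, 0, 0, 0, 0]'

```text
clock: 20.35
tool_pos: [0.5175, -0.318, 0.0421]
orientation: [-180.0, 0.0, 1.1]
force: [0.2, -1.2, -0.5]
opening: 0.0237
gripper_force: 30.0
```

Call:
move_arm --moves '[2, 0, 0, 0.1, 0, 0, 0, 2, 0, 0, 0.1, 0, 0, 0, 2, 0, 0, 0.05, 0, 0, 0, 2, 0, 0, 0, 0, 0, 0]'

```text
clock: 20.75
tool_pos: [0.5177, -0.3183, 0.0403]
orientation: [180.0, -0.1, 1.0]
force: [-0.6, -0.0, -1.5]
opening: 0.0236
gripper_force: 30.0
```

Call:
move_arm --moves '[2, 0, 0, 0.05, 0, 0, 0, 2, 0, 0, 0.05, 0, 0, 0, 2, 0, 0, 0, 0, 0, 0, 2, 0, 0, 0, 0, 0, 0]'

```text
clock: 21.15
tool_pos: [0.5175, -0.3183, 0.039]
orientation: [180.0, -0.0, 1.1]
force: [-0.8, 0.7, 1.7]
opening: 0.024
gripper_force: 30.0
```

Contact with the tray floor. I'll open and rise, then head for F1 at (0.589, 0.130), yaw 7.

Call:
move_arm --moves '[5, 0, 0, 0, 0, 0, 0, 5, 0, 0, 0, 0, 0, 0, 5, 0, 0, 0, 0, 0, 0, 5, 0, 0, -1, 0, 0, 0, 5, 0, 0, -4, 0, 0, 0, 5, 0, 0, -5, 0, 0, 0, 5, 0, 0, 0, 0, 0, 0]'

```text
clock: 21.85
tool_pos: [0.5214, -0.32, 0.1468]
orientation: [179.7, -0.6, 1.1]
force: [0.6, 0.2, 0.2]
opening: 0.0499
gripper_force: 0.0
```

Call:
move_arm --moves '[5, 0.5, -4.5, 0, 0, 0, 0, 5, 0.5, -4.5, 0, 0, 0, 0, 5, 0.5, -4.5, 0, 0, 0, 0, 5, 0.5, -4.5, 0, 0, 0, 0, 5, 0.5, -4.5, 0, 0, 0, 0, 5, 0.5, -4.5, 0, 0, 0, 0, 5, 0.5, -4.5, 0, 0, 0, 0, 5, 0.5, -4.5, 0, 0, 0, -0.105]'

```text
clock: 22.65
tool_pos: [0.551, 0.0444, 0.1397]
orientation: [-180.0, -0.1, 7.1]
force: [1.4, -1.6, -0.1]
opening: 0.0503
gripper_force: 0.0
```

Call:
move_arm --moves '[5, 0.5, -4, 0, 0, 0, 0, 5, 0.5, -4, 0, 0, 0, 0, 5, 0, 0, 1, 0, 0, 0, 5, 0, 0, 0, 0, 0, 0, 5, 0, 0, 0, 0, 0, 0]'

```text
clock: 23.15
tool_pos: [0.5507, 0.1225, 0.1289]
orientation: [180.0, 0.0, 7.1]
force: [-0.0, 0.2, 0.4]
opening: 0.0499
gripper_force: 0.0
```

```bash
python3 go.py 0.589 0.1303 0.0505 7.2; python3 -c "
from meas import *
for n in('top','wrist'):
  p,d,W=snap(n);print(n);measure(p,W)"|grep -E "plate|lug|top|wri|blue"
```

```text
frame 7.05 shift cm [ 3.9  -0.3   7.84]
frame 7.2 shift cm [ 3.9  -0.29  7.84]
turn z -0.0026 [0.5507 0.1225 0.1289] [ 32.4  15.5 -21.6   0.  -52.9  64.6]
top
blue [132. 250.] 1925 rect [0.5145 0.3344] [126.4 114.8] 1.1 zmed 0.0049 zmax 0.0276 mean [0.5041 0.3243]
lug [326. 196.] 93 rect [ 0.5874 -0.1136] [17.8 24.2] 86.8 zmed 0.0688 zmax 0.074 mean [ 0.5862 -0.1135]
lug [420. 224.] 129 rect [ 0.5158 -0.3137] [23.1 23.3] 1.9 zmed 0.0578 zmax 0.0622 mean [ 0.5153 -0.3121]
lug [154. 310.] 123 rect [0.3661 0.266 ] [22.  20.8] 86.3 zmed 0.0543 zmax 0.059 mean [0.3663 0.2647]
lug [200. 339.] 111 rect [0.3017 0.1682] [23.1 22.5] 63.2 zmed 0.0546 zmax 0.0599 mean [0.301  0.1688]
plate [324. 200.] 524 rect [ 0.5906 -0.1145] [67.7 56.1] 1.2 zmed 0.0294 zmax 0.0393 mean [ 0.5862 -0.1127]
wrist
blue [ 43. 206.] 12220 rect [0.5087 0.3146] [145.6  81. ] 0.8 zmed 0.0041 zmax 0.0243 mean [0.5206 0.3102]
lug [272. 165.] 1762 rect [0.5891 0.1307] [26.5 23.3] 7.6 zmed 0.0688 zmax 0.0709 mean [0.59   0.1312]
plate [274. 148.] 4924 rect [0.5888 0.1304] [64.2 56.1] 7.5 zmed 0.029 zmax 0.0333 mean [0.5942 0.1307]
```

F2 stands in the red tray, about 4 mm off centre. Now gripping and lifting F1.

Call:
move_arm --moves '[5, 3.9, -0.3, 2.5, 0, 0, 0, 5, 0, 0, 3, 0, 0, 0, 5, 0, 0, 2.3, 0, 0, 0, 5, 0, 0, 0, 0, 0, 0, 2, 0, 0, 0, 0, 0, 0, 2, 0, 0, 0, 0, 0, 0, 2, 0, 0, 0, 0, 0, 0, 2, 0, 0, 0, 0, 0, 0]'

```text
clock: 24.05
tool_pos: [0.5898, 0.1311, 0.0521]
orientation: [-180.0, -0.1, 7.1]
force: [-0.3, -1.5, 1.4]
opening: 0.0241
gripper_force: 2.7
```

Call:
move_arm --moves '[2, 0, 0, 0, 0, 0, 0, 2, 0, 0, -1, 0, 0, 0, 2, 0, 0, -2, 0, 0, 0, 2, 0, 0, -3, 0, 0, 0, 2, 0, 0, -3, 0, 0, 0.05, 2, 0, 0, -1, 0, 0, 0.055, 2, 0, 0, 0, 0, 0, 0]'

```text
clock: 24.75
tool_pos: [0.5901, 0.1314, 0.1534]
orientation: [-179.9, -0.2, 1.0]
force: [0.1, -0.0, -1.9]
opening: 0.0237
gripper_force: 30.0
```

```bash
python3 go.py 0.5155 0.3405 0.0422 1.2
```

```text
frame 1.01 shift cm [ -7.09 -21.04  11.12]
frame 1.2 shift cm [ -7.02 -21.06  11.12]
turn z -0.0033 [0.5901 0.1314 0.1534] [ 31.1  17.5 -15.    0.  -57.3  59.9]
```

Call:
move_arm --moves '[2, -1.22, -3.5, 0, 0, 0, 0, 2, -1.22, -3.5, 0, 0, 0, 0, 2, -1.22, -3.5, 0, 0, 0, 0, 2, -1.22, -3.5, 0, 0, 0, 0, 2, -1.22, -3.5, 0, 0, 0, 0, 2, -1.22, -3.5, 0, 0, 0, 0, 2, 0, 0, 0, 0, 0, 0, 2, 0, 0, 3, 0, 0, 0]'

```text
clock: 25.55
tool_pos: [0.5132, 0.3422, 0.1232]
orientation: [-179.8, -0.2, 1.3]
force: [0.9, -0.2, -1.8]
opening: 0.0238
gripper_force: 30.0
```

Call:
move_arm --moves '[2, 0, 0, 3, 0, 0, 0, 2, 0, 0, 3, 0, 0, 0, 2, 0, 0, 1.2, 0, 0, 0, 2, 0, 0, 0.5, 0, 0, 0, 2, 0, 0, 0, 0, 0, 0]'

```text
clock: 26.05
tool_pos: [0.5124, 0.3393, 0.0436]
orientation: [180.0, 0.0, 1.1]
force: [-0.0, 0.2, -1.6]
opening: 0.0239
gripper_force: 30.0
```

Call:
move_arm --moves '[2, 0, 0, 0.1, 0, 0, 0, 2, 0, 0, 0.1, 0, 0, 0, 2, 0, 0, 0.05, 0, 0, 0, 2, 0, 0, 0.05, 0, 0, 0, 2, 0, 0, 0, 0, 0, 0, 2, 0, 0, 0, 0, 0, 0]'

```text
clock: 26.65
tool_pos: [0.5124, 0.3397, 0.0411]
orientation: [-180.0, -0.0, 1.1]
force: [-0.8, 0.1, 1.6]
opening: 0.0234
gripper_force: 30.0
```

Call:
move_arm --moves '[5, 0, 0, 0, 0, 0, 0, 5, 0, 0, 0, 0, 0, 0, 5, 0, 0, 0, 0, 0, 0, 5, 0, 0, -1, 0, 0, 0, 5, 0, 0, -4, 0, 0, 0, 5, 0, 0, -5, 0, 0, 0, 5, -4, 0, -4, 0, 0, 0, 5, -4, 0, 0, 0, 0, 0]'

```text
clock: 27.45
tool_pos: [0.4391, 0.3404, 0.1821]
orientation: [-179.6, -0.4, 1.0]
force: [-0.7, 1.3, -0.1]
opening: 0.0499
gripper_force: 0.0
```

```bash
python3 -c "
from meas import *
p,d,W=snap('top');measure(p,W);cv2.imwrite('pics/end.png',p[...,::-1])
p,d,W=snap('scene');print('s');measure(p,W);cv2.imwrite('pics/end2.png',p[...,::-1])"|grep -E "^s|plate|lug|blue|red"
```

```text
blue [129. 236.] 1632 rect [0.5153 0.3415] [128.4 128.3] 1.2 zmed 0.0052 zmax 0.0276 mean [0.5355 0.3298]
red [417. 226.] 2367 rect [ 0.5176 -0.3168] [129.5 128.8] 86.2 zmed 0.005 zmax 0.0291 mean [ 0.5195 -0.3201]
lug [326. 196.] 109 rect [ 0.5877 -0.1136] [24.  19.7] 0.6 zmed 0.069 zmax 0.0738 mean [ 0.586  -0.1137]
lug [420. 224.] 128 rect [ 0.5154 -0.3134] [23.6 22.1] 0.4 zmed 0.0579 zmax 0.0616 mean [ 0.5152 -0.3125]
lug [154. 310.] 111 rect [0.3662 0.2653] [20.6 20.7] 83.4 zmed 0.0539 zmax 0.0614 mean [0.366  0.2643]
plate [324. 200.] 479 rect [ 0.5902 -0.1165] [65.9 58.7] 1.5 zmed 0.0295 zmax 0.0368 mean [ 0.5862 -0.1138]
s
blue [417. 219.] 843 rect [0.5176 0.3398] [131.6 129.7] 1.9 zmed 0.0037 zmax 0.0272 mean [0.5226 0.3407]
red [165. 233.] 1615 rect [ 0.5202 -0.3186] [131.4 137.8] 84.9 zmed 0.0055 zmax 0.0261 mean [ 0.5219 -0.321 ]
lug [341. 157.] 83 rect [0.3041 0.1682] [27.  30.5] 60.0 zmed 0.0516 zmax 0.0573 mean [0.3066 0.1672]
lug [379. 170.] 78 rect [0.3683 0.2659] [23.9 27.8] 81.8 zmed 0.0519 zmax 0.0569 mean [0.3716 0.2646]
lug [419. 204.] 111 rect [0.5145 0.3398] [24.4 33.1] 88.3 zmed 0.0561 zmax 0.0622 mean [0.5163 0.3384]
lug [164. 220.] 121 rect [ 0.5202 -0.3165] [25. 30.] 89.7 zmed 0.0564 zmax 0.0628 mean [ 0.5227 -0.3155]
lug [244. 236.] 132 rect [ 0.5923 -0.1161] [27.2 21.9] 1.7 zmed 0.066 zmax 0.0722 mean [ 0.5971 -0.1161]
plate [245. 245.] 217 rect [ 0.5894 -0.1155] [54.4 64.9] 89.4 zmed 0.0281 zmax 0.0335 mean [ 0.5969 -0.1163]
```

View pics/end2.png

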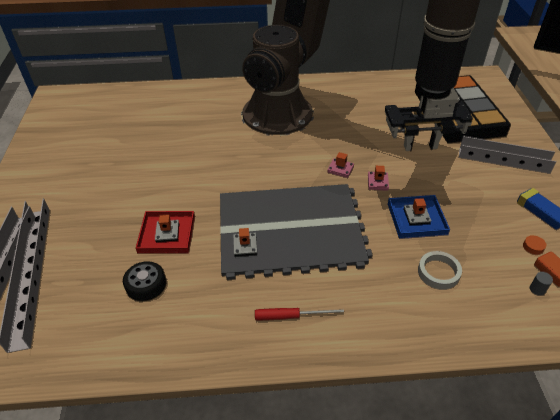

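The picture shows F2 upright in the red tray (165,225), F1 upright in the blue tray (418,210), F3 on the tile beyond the tape (245,240), and the bystanders where they were. The gripper is clear, so I'm handing in.

```bash
python3 -c "
from plant import ctrl
print(ctrl.close_job())"
```

```text
the job is handed in; nothing more can be done
None
```

I handed the job in at about 27.5 s on the robot's clock; it returned no verdict. All three feet were dragged across the tape before any was lifted. The least grippy (pull about 0.34 of the press) stands in the red tray, the grippiest (about 0.8) in the blue tray, and the third (about 0.49) on the tile beyond the tape. The last picture shows all three upright and the wheel, tape roll and screwdriver where they were. Each press read about 8.6 N before the drag, but sometimes rose to about 10 N (10.5 N at most) on the wrist during it, a little over the 5–10 N asked for.

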